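Press a leather-covered flask home in its sprung ring cradle

ROBOT

A 7-joint arm with a two-finger parallel gripper is mounted at the origin on the work surface. World frame = base frame: x ahead of the robot, y to its left, z up, the work surface at z = 0. Lengths are in m, angles in rad, forces in N, time in s.
With the tool pointing down it reaches from about 0.425 to 0.875 m from the base axis. Payload 4.7 kg.
Tool frame: the origin (TCP) lies between the finger pads; the fingertips stand 8 mm ahead of it and the grasp point (between the pads) lies 11 mm behind it; z points along the fingers, y is the direction in which the jaws open and shut (so a half turn about z gives the same grasp; the last joint's range is limited). The gripper opens to 87 mm and grips with 3 to 60 N. Pads are 19 mm wide; open, the fingers measure 117 mm over their backs; the gripper's body (75 mm by 190 mm) begins 51 mm behind the grasp point.
Start: joints at [-1.326, 0.321, -0.07, 1.45, 0.023, 1.371, -0.057], TCP at [0.149, 0.633, 0.231] pointing down, gripper open.
Joint ranges: [-2.86, 2.86], [-0.3, 2.09], [-1.38, 1.24], [0.06, 2.45], [-1.56, 4.7], [0.09, 2.05], [-2.69, 2.69]. Speed limits (rad/s): [2.57, 2.57, 3.14, 3.14, 3.14, 3.14, 3.14].

INTERFACE

Orientations are given as a rotation vector (axis times angle).
In Python, from bench import ctrl, optics, ticket gives the robot as it stands.
- The arm moves only by the tool play_rows, never from a script. Its argument "motion" is a list of rows, each a list of 5 numbers: the closure, from 0 (fully open) to 1 (shut), then the shift along the tool's x, y, z in cm, then the turn about the tool's z in rad. In form: [[jaw, tx, ty, tz, spin], ...]. A call has 1 to 20 rows; each row shifts and turns the commanded pose from where the row before left it, along the tool's axes as they then stand; what a row does not reach is not made up. A row lasts 1/8 s, in which the tool goes at most 62.5 mm and 10.7 degrees, less where a joint would pass 70% of its speed; a pose out of reach is approached as far as the arm can. A call is refused whole if a number of a shift passes 6.25 or a number of a turn 0.188, either way. A call with a gripper value outside its range is refused whole. The fingers move at their own pace and stop on an object; "force" is the grip in N (left out, the last holds). Time passes only in rows, so rows that do not move let the fingers close. It gives the time, the measured TCP pose, the force and the opening at its end, in the units of the state.
- ctrl.get_state(): the state, without advancing time (a new reading comes with each control period).
- optics.get_image(name): name is "scene" or "top"; returns the picture (420x560x3 uint8, red, green, blue); there is no depth.
- optics.calibration(name): a dict with "K" (3x3 intrinsics, pixels), "pose" (4x4, takes a point from camera to world coordinates). Camera axes: x right, y down, z forward; pixel columns grow to the right and rows downward; lengths in m; the calibration is good to about 2 mm. A picture is of the moment at which its call begins. calibration takes no time and is no camera call.
- ticket.close_job(): hands the job in, once; it reports no verdict.
The state is a dict: "time": time; "joint_positions": joint angles; "qd": joint speeds; "joint_torque": joint torques, N m; "position": TCP position; "tool_rot": TCP orientation; "ft_force": force on the tool from outside, world axes, zero at the start; "torque": the same for the moment, N m; "grip_width": opening from 0.0 (shut) to 1.0 (fully open).
Only numpy, scipy, OpenCV 4.12 (cv2) and the standard library are available. Lean on these libraries where they do the work, as an engineer would, in place of code of your own. Each camera call takes 0.05 s, during which the arm holds its last target.

TASK

Keeping it upright, stand the leather-covered flask in the sprung ring of the cradle and let go of it, then slide down over its neck the brass collar that fits, right onto the leather shoulder; leave the other collar on its cork board and the other things on the bench where they are. Then press straight down on that collar until the flask's foot sits firmly on the pad under the ring, and finish while still pressing it down with the ring compressed, so that the glue can take: do not let up or let go at the end.

Things in the scene. Friction and masses are not known exactly. Their poses are not given: they have to be found in the camera images.
- flask: Round flask covered in dark brown leather with a bare green glass neck, about 320 g, standing upright. Origin: centre of its flat foot, z up along its axis. Foot 52 mm across, ball-shaped body 88 mm across (widest 35 mm above the foot), flat shoulder 40 mm across at 75.5 mm, straight plain neck 24 mm across from 75.5 mm up, bevelled to 19 mm over the last 5 mm, total height 116 mm. Grip it by the neck.
- flask_shoulder (a point): Centre of the flask's flat shoulder, 75.5 mm above the foot, where the collar's flange comes to rest.
- collar_wide: The brass neck collar that fits: bore 28 mm, tube 34 mm across, 26 mm high, with a flange 40 mm across and 4 mm thick at the bottom. 70 g, stands flange down on the cork board. Origin: centre of the flange's underside, z up.
- collar_narrow: The brass collar that does not fit: the same outside, but thick-walled, bore only 18 mm. Origin: centre of the flange's underside. The two collars stand 90 mm apart and may be swapped.
- collar_board: Fixed cork board, 90 mm (its x) by 180 mm (its y), 12 mm thick; the two collars stand on it in a row along its y. Origin: centre of its underside.
- cradle: Fixed cradle: round plywood base 164 mm across and 18 mm thick, with a post in its middle and three steel rods with springs, which carry the sprung ring. The rods' nuts are the highest points, 108 mm above the bench, 64 mm from the axis. Origin: centre of the base's underside, z up.
- ring_seat (a point): Centre of the sprung aluminium ring at its lower edge, on the cradle's axis, 68 mm above the bench with the ring up; it sinks with the ring. The ring is a funnel open upwards, 20 mm high, inside 64 mm across at the bottom and 90 mm at the top. The flask's ball nests in it with the flask's foot about 4 mm below this point.
- pad: Round tan leather pad, 51 mm across, on the post in the middle of the cradle, seen through the ring. Origin: centre of its underside, z up; it is 4 mm thick and its top, 52 mm above the bench, is where the flask's foot ends up.
- ring (a joint): How far the sprung ring is pressed down, m: 0 up, about 0.012 when the flask's foot is on the pad. The springs (700 N/m in all, preloaded) hold the flask and the collar up by themselves; to bring the flask onto the pad takes about 11 N of push besides their weight, and a firm press about 15 to 22 N.
- awl: Awl with a turned wooden handle lying on the bench, 142 mm long, 30 mm thick. Not needed. Origin: the handle's end, at bench level.
- glue_jar: Amber glass jar with a black cap, 68 mm across, 85 mm high. Not needed. Origin: centre of its underside.
- spool: Wooden spool of thread, 44 mm across, 52 mm high. Not needed. Origin: centre of its underside.
- wood_form: Reddish brown wooden form block, 70 x 50 x 90 mm high. Not needed. Origin: centre of its underside.
- slicker: Turned wooden edge slicker standing up, 28 mm across, 80 mm high. Not needed. Origin: centre of its underside.
- weight: Dark steel weight with a ball knob, 56 mm across, 69 mm high. Not needed. Origin: centre of its underside.
Mind the look-alikes: they are no part of the job. Leave any blue look-alike of the flask alone.

How it is judged:
By the outcome, as a careful person would: the job done as asked, in the order asked, and still so for the second after the job is handed in, while the arm keeps its last pose, push and grip.
It also fails if it takes over 58 s, if anything falls off the work surface, if the arm or the gripper's body presses on something with over 40 N, if the wrist force passes 120 N, or if a joint passes its speed limit or range.

## Working session

There is one attempt and no reset: what is moved stays moved. The work goes in short steps, Python scripts to look and compute and a tool call to move; the robot and the scene stay as the last step left them, time stands still between calls to the robot, and variables do not carry over. Pictures are saved under pics/ and viewed, and the job is handed in when it is done.

Besides the shell and the picture viewer there is one more tool, called after "Emit:" as a command line: name --pt "numbers of a row" for each row, then --argument value for the rest. play_rows: Moves the arm, as the interface text tells. Its arguments: {"type":"object","properties":{"motion":{"type":"array"},"force":{"type":"number"}},"required":["motion"]}

```bash
ls; mkdir -p pics
python3 - <<'E'
from bench import ctrl, optics, ticket
import cv2
print(ctrl.get_state())
for n in ("scene","top"):
    im=optics.get_image(n); cv2.imwrite(f"pics/{n}0.png",im[:,:,::-1])
    c=optics.calibration(n); print(n,c["K"],c["pose"])
E
```

```text
pics
{'time': 0.0, 'joint_positions': array([-1.32589389,  0.32184253, -0.07006754,  1.45171143,  0.0226069 ,
        1.37081615, -0.05691667]), 'qd': array([-0.00044715,  0.00084222, -0.00084135, -0.00107106,  0.0003696 ,
       -0.00036483, -0.00081744]), 'joint_torque': array([-3.56591645e-04, -4.91266072e+01, -4.04022820e-01, -3.12536967e+01,
       -6.38732314e-02,  4.33907867e-02,  1.69855557e-04]), 'position': array([0.14862601, 0.63220115, 0.22943042]), 'tool_rot': array([-0.36172627, -3.12057991,  0.00312162]), 'ft_force': array([ 0.30420175, -0.56315159, -1.3110169 ]), 'torque': array([ 0.01546525, -0.01116278, -0.03331783]), 'grip_width': 1.0011394170378967}
scene [[390.80959829   0.         279.7120658 ]
 [  0.         390.80959829 208.38209936]
 [  0.           0.           1.        ]] [[-0.15156921  0.61881371 -0.77077647  1.14386081]
 [ 0.98831959  0.08237474 -0.12821383  0.11665358]
 [-0.01584797 -0.78120675 -0.62407119  0.56443869]
 [ 0.          0.          0.          1.        ]]
top [[434.44360315   0.         277.76467088]
 [  0.         434.44360315 211.9719417 ]
 [  0.           0.           1.        ]] [[ 1.80991077e-02 -9.97572606e-01  6.72407410e-02  5.25082817e-01]
 [-9.99833854e-01 -1.82037010e-02 -9.43071919e-04 -4.75371874e-03]
 [ 2.16481305e-03 -6.72125004e-02 -9.97736335e-01  9.61255862e-01]
 [ 0.00000000e+00  0.00000000e+00  0.00000000e+00  1.00000000e+00]]
```

View pics/scene0.png

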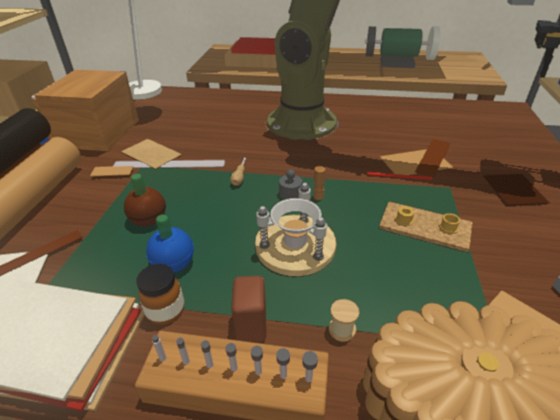

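View pics/top0.png

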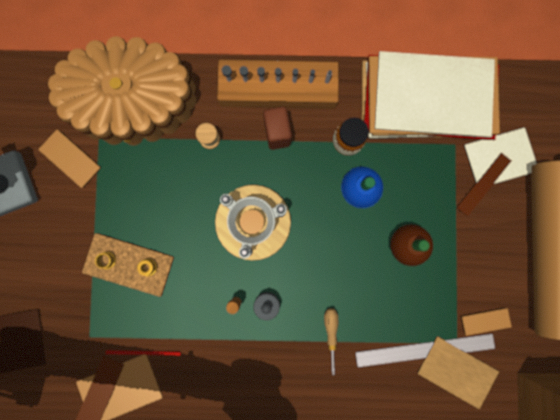

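The scene view shows the brown flask at (145,205), the cradle at (297,240) and the collars at (405,215) and (450,223). In the top view they are at (411,244), (252,221), (106,260) and (146,268). I'll zoom in to measure them.

Run:
```python
import cv2,numpy as np
s=cv2.imread("pics/scene0.png");t=cv2.imread("pics/top0.png")
def z(im,x,y,w,h,k): return cv2.resize(im[y:y+h,x:x+w],None,fx=k,fy=k,interpolation=cv2.INTER_CUBIC)
cv2.imwrite("pics/z1.png",np.vstack([z(t,80,230,100,70,4) ,z(s,375,195,100,70,4)]))
cv2.imwrite("pics/z2.png",np.hstack([z(t,380,210,70,70,5),z(s,110,165,70,70,5)]))
cv2.imwrite("pics/z3.png",np.hstack([z(t,205,175,95,95,4),z(s,250,175,95,95,4)]))
```

```text
(no output)
```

View pics/z1.png

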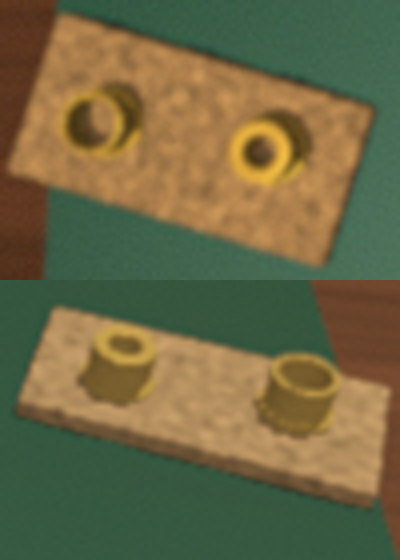

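View pics/z2.png

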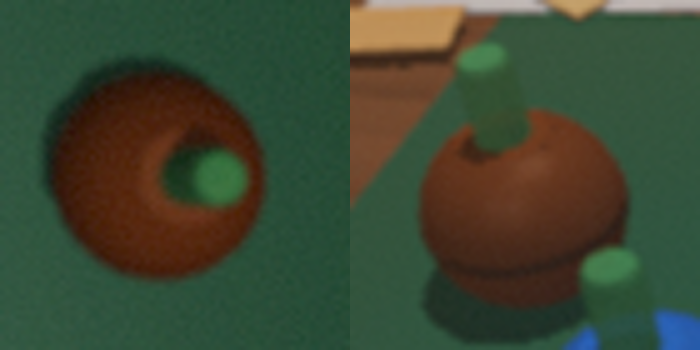

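View pics/z3.png

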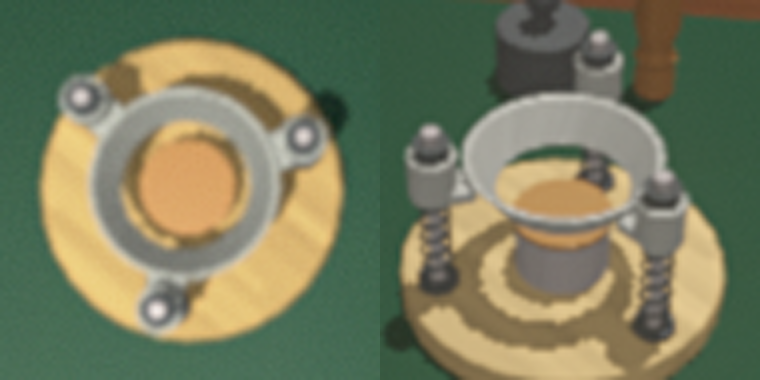

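```bash
cat > h.py <<'E'
import numpy as np,cv2
from bench import ctrl,optics,ticket
C={n:optics.calibration(n) for n in("scene","top")}
def ray(n,p):
    K,P=C[n]["K"],C[n]["pose"]; d=P[:3,:3]@np.linalg.solve(K,[p[0],p[1],1.]); return P[:3,3],d/np.linalg.norm(d)
def plane(n,p,z):
    o,d=ray(n,p); return o+d*(z-o[2])/d[2]
def tri(pt,ps):
    A=0;b=0
    R=[ray("top",pt),ray("scene",ps)]
    for o,d in R:
        M=np.eye(3)-np.outer(d,d);A=A+M;b=b+M@o
    x=np.linalg.solve(A,b)
    return x,[np.linalg.norm((np.eye(3)-np.outer(d,d))@(x-o)) for o,d in R]
def proj(n,X):
    K,P=C[n]["K"],C[n]["pose"]; c=P[:3,:3].T@(np.asarray(X)-P[:3,3]); u=K@c; return u[:2]/u[2]
E
cat > m.py <<'E'
from h import *
np.set_printoptions(precision=4,suppress=True)
def cr(u,v,k,x,y): return ((u+.5)/k-.5+x,(v+.5)/k-.5+y)
print("necktop",tri(cr(220,178,5,380,210),cr(483-350,60,5,110,165)))
print("neck narrow/wide")
print("wide tubetop",tri(cr(95,122,4,80,230),cr(305,376-280,4,375,195)))
print("narrow tubetop",tri(cr(261,153,4,80,230),cr(125,344-280,4,375,195)))
N=[tri(cr(*a,4,205,175),cr(b[0]-380,b[1],4,250,175)) for a,b in [((83,97),(431,132)),((303,137),(664,182)),((157,310),(599,38))]]
N=[((83,97),(431,132)),((303,137),(664,182)),((157,310),(599,38))] and N
for n in N: print("nut",n)
print("ctr",np.mean([n[0] for n in N],0))
t=cv2.imread("pics/top0.png");hsv=cv2.cvtColor(t,cv2.COLOR_BGR2HSV)
# base disc (wood) in top
def fit(mask,box,name):
    x,y,w,h=box; m=np.zeros_like(mask);m[y:y+h,x:x+w]=mask[y:y+h,x:x+w]
    cs,_=cv2.findContours(m,cv2.RETR_EXTERNAL,cv2.CHAIN_APPROX_NONE);c=max(cs,key=cv2.contourArea)
    e=cv2.fitEllipse(cv2.convexHull(c));print(name,e,cv2.minEnclosingCircle(c));return e
ng=((hsv[:,:,0]<35)&(hsv[:,:,1]>60)&(hsv[:,:,2]>110)).astype(np.uint8)*255
e=fit(ng,(205,175,95,95),"base");print(plane("top",e[0],.018))
br=((hsv[:,:,0]<18)&(hsv[:,:,1]>120)&(hsv[:,:,2]>50)).astype(np.uint8)*255
e=fit(br,(380,210,70,70),"body");print(plane("top",e[0],.035))
pad=((hsv[:,:,0]<16)&(hsv[:,:,1]>80)&(hsv[:,:,2]>170)).astype(np.uint8)*255
e=fit(pad,(230,200,45,40),"pad");print(plane("top",e[0],.052))
E
python3 m.py
```

```text
necktop (array([ 0.5221, -0.2892,  0.1139]), [np.float64(0.0013188751415302497), np.float64(0.0013188751415302454)])
neck narrow/wide
wide tubetop (array([0.4786, 0.3636, 0.0359]), [np.float64(0.0017832740200519105), np.float64(0.0017832740200519881)])
narrow tubetop (array([0.4638, 0.2747, 0.036 ]), [np.float64(0.0014235539810954709), np.float64(0.0014235539810954793)])
nut (array([0.6158, 0.0467, 0.1507]), [np.float64(0.0480117135609514), np.float64(0.04801171356095143)])
nut (array([0.5886, 0.0449, 0.0945]), [np.float64(0.05561168267670061), np.float64(0.055611682676700615)])
nut (array([0.5026, 0.06  , 0.1127]), [np.float64(0.0010760437092457188), np.float64(0.001076043709245704)])
ctr [0.569  0.0506 0.1193]
base ((270.56048583984375, 237.99435424804688), (25.595996856689453, 65.07984161376953), 41.05338668823242) ((266.0, 234.0), 32.64975357055664)
[0.5319 0.0089 0.018 ]
body ((411.6875, 245.3503875732422), (39.007259368896484, 41.02704620361328), 89.32987213134766) ((411.68768310546875, 245.33596801757812), 20.486370086669922)
[ 0.5215 -0.2918  0.035 ]Traceback (most recent call last):
  File "m.py", line 23, in <module>
    e=fit(pad,(230,200,45,40),"pad");print(plane("top",e[0],.052))
  File "m.py", line 17, in fit
    e=cv2.fitEllipse(cv2.convexHull(c));print(name,e,cv2.minEnclosingCircle(c));return e
cv2.error: OpenCV(4.12.0) /io/opencv/modules/imgproc/src/shapedescr.cpp:361: error: (-201:Incorrect size of input array) There should be at least 5 points to fit the ellipse in function 'fitEllipseNoDirect'
```

```bash
python3 - <<'E'
s=open('m.py').read()
s=s.replace('((83,97),(431,132)),((303,137),(664,182))','((83,97),(664,182)),((303,137),(431,132))',1)
s=s.split('ng=')[0]+'''
g=((hsv[:,:,0]>60)&(hsv[:,:,0]<95)&(hsv[:,:,1]>80)).astype(np.uint8)*255
wood=((hsv[:,:,0]<35)&(hsv[:,:,1]>50)&(hsv[:,:,2]>90)).astype(np.uint8)*255
e=fit(wood,(205,175,95,95),"base");
cs,_=cv2.findContours(wood[175:270,205:300],cv2.RETR_EXTERNAL,cv2.CHAIN_APPROX_NONE)
p=np.vstack([c[:,0] for c in cs])+[205,175]
r=np.hypot(*(p-[252.5,222.5]).T); q=p[r>35].astype(np.float32); e=cv2.fitEllipse(q);print(len(q),e,plane("top",e[0],.018))
print(hsv[221,252],hsv[225,248])
pad=((hsv[:,:,0]<16)&(hsv[:,:,1]>100)&(hsv[:,:,2]>140)).astype(np.uint8)*255
e=fit(pad,(230,200,45,40),"pad");print(plane("top",e[0],.052))
gray=((hsv[:,:,1]<60)).astype(np.uint8)*255
cs,_=cv2.findContours(gray[175:270,205:300],cv2.RETR_EXTERNAL,cv2.CHAIN_APPROX_NONE)
p=np.vstack([c[:,0] for c in cs])+[205,175];r=np.hypot(*(p-[251.4,219.9]).T);q=p[(r>21)&(r<25.5)].astype(np.float32);e=cv2.fitEllipse(q);print("rim",len(q),e,plane("top",e[0],.088))
'''
open('m.py','w').write(s)
E
python3 m.py
```

```text
necktop (array([ 0.5221, -0.2892,  0.1139]), [np.float64(0.0013188751415302497), np.float64(0.0013188751415302454)])
neck narrow/wide
wide tubetop (array([0.4786, 0.3636, 0.0359]), [np.float64(0.0017832740200519105), np.float64(0.0017832740200519881)])
narrow tubetop (array([0.4638, 0.2747, 0.036 ]), [np.float64(0.0014235539810954709), np.float64(0.0014235539810954793)])
nut (array([0.6063, 0.0995, 0.1097]), [np.float64(0.0015401570857892766), np.float64(0.0015401570857892742)])
nut (array([ 0.5882, -0.0095,  0.1128]), [np.float64(0.0010803673281021497), np.float64(0.0010803673281021909)])
nut (array([0.5026, 0.06  , 0.1127]), [np.float64(0.0010760437092457188), np.float64(0.001076043709245704)])
ctr [0.5657 0.05   0.1117]
base ((270.49273681640625, 237.44137573242188), (26.6025447845459, 64.26710510253906), 40.53082275390625) ((265.5, 233.5), 33.3542594909668)
216 ((252.3773651123047, 222.2189178466797), (74.96539306640625, 75.31295013427734), 7.633260250091553) [0.5653 0.0491 0.018 ]
[ 16 136 219] [ 16 131 222]Traceback (most recent call last):
  File "m.py", line 27, in <module>
    e=fit(pad,(230,200,45,40),"pad");print(plane("top",e[0],.052))
  File "m.py", line 17, in fit
    e=cv2.fitEllipse(cv2.convexHull(c));print(name,e,cv2.minEnclosingCircle(c));return e
cv2.error: OpenCV(4.12.0) /io/opencv/modules/imgproc/src/shapedescr.cpp:361: error: (-201:Incorrect size of input array) There should be at least 5 points to fit the ellipse in function 'fitEllipseNoDirect'
```

Emit:
play_rows --pt "0 0 0 0 0.1675" --pt "0 0 0 0 0.1675" --pt "0 0 0 0 0.1675" --pt "0 0 0 0 0.1675" --pt "0 0 0 0 0.1675" --pt "0 0 0 0 0.1675" --pt "0 0 0 0 0.1675" --pt "0 0 0 0 0.1675" --pt "0 0 0 0 0" --force 25

```text
time: 1.23
position: [0.1487, 0.6325, 0.23]
tool_rot: [2.219, 2.223, -0.001]
ft_force: [-0.1, 0.3, -0.1]
grip_width: 1.001
```

Emit:
play_rows --pt "0 -1.5 1.4 0 0" --pt "0 -3 2.8 0 0" --pt "0 -3 2.8 0 0" --pt "0 -3 2.8 0 0" --pt "0 -3 2.8 0 0" --pt "0 -3 2.8 0 0" --pt "0 -3 2.8 0 0" --pt "0 -3 2.8 0 0" --pt "0 -3 2.8 0 0" --pt "0 -3 2.8 0 0" --pt "0 -3 2.8 0 0" --pt "0 -3 2.8 0 0" --pt "0 -3 2.8 0 0" --pt "0 -2.75 0.2 0 0" --pt "0 0 0 0 0"

```text
time: 3.1
position: [0.5016, 0.2259, 0.2308]
tool_rot: [2.226, 2.216, -0.0]
ft_force: [-0.1, -0.1, 0.2]
grip_width: 1.001
```

Emit:
play_rows --pt "0 -2 0 0 0" --pt "0 -3.5 0.2 0 0" --pt "0 -3.5 0.2 0 0" --pt "0 -3.5 0.2 0 0" --pt "0 -3.5 0.2 0 0" --pt "0 -3.5 0.2 0 0" --pt "0 -3.5 0.2 0 0" --pt "0 -3.5 0.2 0 0" --pt "0 -3.5 0.2 0 0" --pt "0 -3.5 0.2 0 0" --pt "0 -3.5 0.2 0 0" --pt "0 -3.5 0.2 0 0" --pt "0 -3.5 0.2 0 0" --pt "0 -3.5 0.2 0 0" --pt "0 -3.5 0.2 0 0" --pt "0 -2.5 0 0 0" --pt "0 0 0 0 0"

```text
time: 5.22
position: [0.5273, -0.3069, 0.2305]
tool_rot: [-2.224, -2.218, 0.002]
ft_force: [0.2, -0.5, -0.1]
grip_width: 0.997
```

Emit:
play_rows --pt "0 1.7 -0.5 1 0" --pt "0 0 0 2.5 0" --pt "0 0 0 2.5 0" --pt "0 0 0 2.5 0" --pt "0 0 0 1 0" --pt "0 0 0 0 0" --pt "0 0 0 0 0"

```text
time: 6.1
position: [0.5244, -0.2878, 0.1366]
tool_rot: [2.22, 2.221, 0.001]
ft_force: [-0.3, -0.8, 0.4]
grip_width: 0.999
```

```bash
cat > look.py <<'E'
import sys
from h import *
tag=sys.argv[1]; X=[float(a) for a in sys.argv[2:5]]; w=int(sys.argv[5])
print(ctrl.get_state()["position"],ctrl.get_state()["tool_rot"])
o=[]
for n in("top","scene"):
    im=optics.get_image(n)[:,:,::-1]; cv2.imwrite(f"pics/{tag}_{n}.png",im)
    u=proj(n,X);x=int(np.clip(u[0]-w/2,0,560-w));y=int(np.clip(u[1]-w/2,0,420-w))
    k=400//w; print(n,x,y,k); o.append(cv2.resize(im[y:y+w,x:x+w],None,fx=k,fy=k,interpolation=cv2.INTER_CUBIC))
cv2.imwrite(f"pics/{tag}.png",np.hstack(o))
E
python3 look.py a 0.522 -0.29 0.1 100
```

```text
[ 0.5244028  -0.28775947  0.13663929] [2.21977924e+00 2.22112547e+00 1.48922303e-03]
top 370 195 4
scene 86 131 4
```

View pics/a.png

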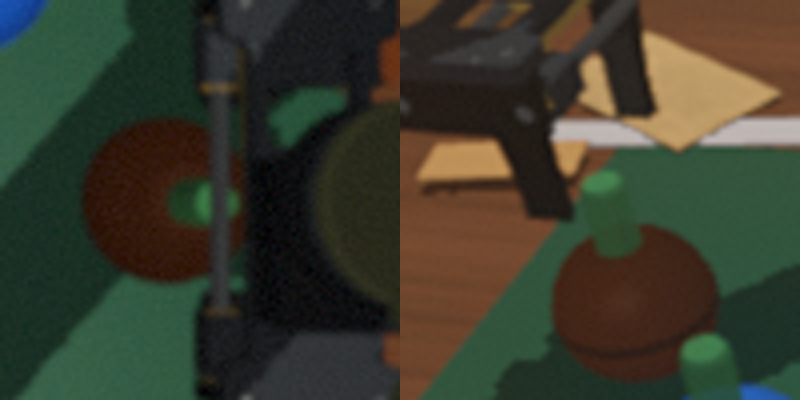

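Run:
```python
from h import *
for X in [(.5244,-.2878,.1286),(.5244+.0435,-.2878,.1286),(.5244-.0435,-.2878,.1286),(.522,-.29,.116)]:
    print((proj("scene",X)-[86,131])*4+[400,0],(proj("top",X)-[370,195])*4)
```

```text
[591.6824901  160.93805246] [219.07271412 197.12114603]
[552.79196945 209.2558445 ] [218.65090298 106.23956357]
[627.44919549 116.50130531] [219.49750518 288.64476854]
[595.76320149 178.52379824] [214.80554274 201.97972292]
```

Emit:
play_rows --pt "0 0 0 1.5 0" --pt "0 0 0 2 0" --pt "0 0 0 1 0" --pt "0 0 0 0 0" --pt "0.5 0 0 0 0" --pt "0.9 0 0 0 0" --pt "0.9 0 0 0 0" --pt "0.9 0 0 0 0" --pt "0.9 0 0 0 0" --pt "0.9 0 0 0 0" --pt "0.9 0 0 0 0" --force 25

```text
time: 7.58
position: [0.5237, -0.2877, 0.0906]
tool_rot: [-2.221, -2.221, -0.0]
ft_force: [-1.2, 1.0, -0.1]
grip_width: 0.284
```

```bash
python3 look.py b 0.522 -0.29 0.1 100
```

```text
[ 0.5236884  -0.28769576  0.09055245] [-2.22127152e+00 -2.22145858e+00 -4.16461778e-05]
top 370 195 4
scene 86 131 4
```

View pics/b.png

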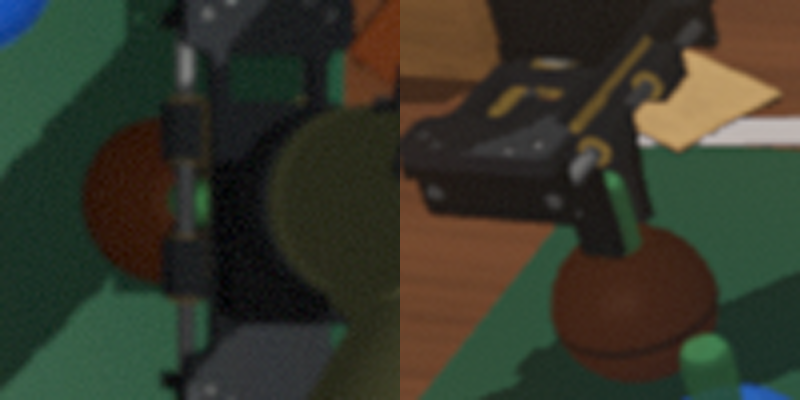

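Emit:
play_rows --pt "0.9 0 0 -0.5 0" --pt "0.9 0 0 -1.5 0" --pt "0.9 0 0 -2.5 0" --pt "0.9 0 0 -2.5 0" --pt "0.9 0 0 -2.5 0" --pt "0.9 0 0 -2.5 0" --pt "0.9 0 0 -2 0" --pt "0.9 0 0 0 0" --pt "0.9 0 0 0 0"

```text
time: 8.8
position: [0.5233, -0.2873, 0.2298]
tool_rot: [-2.22, -2.221, 0.0]
ft_force: [-0.4, -0.5, -3.2]
grip_width: 0.267
```

```bash
python3 look.py c 0.522 -0.29 0.2 130
```

```text
[ 0.52334259 -0.28733458  0.22975828] [-2.22042069e+00 -2.22070668e+00  3.60123549e-04]
top 374 180 3
scene 59 74 3
```

View pics/c.png

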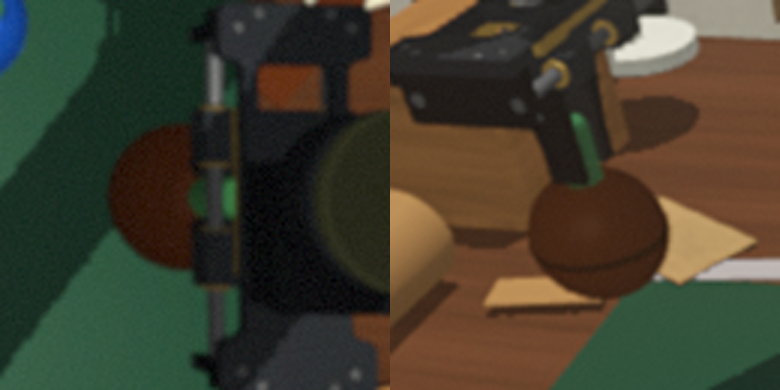

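Run:
```python
from h import *
im=cv2.imread("pics/c_scene.png");h=cv2.cvtColor(im,cv2.COLOR_BGR2HSV)
m=((h[:,:,0]<15)&(h[:,:,1]>100)&(h[:,:,2]<110)).astype(np.uint8)*255
k=np.zeros_like(m);k[128:176,103:152]=m[128:176,103:152]
cs,_=cv2.findContours(k,cv2.RETR_EXTERNAL,cv2.CHAIN_APPROX_NONE);c=max(cs,key=cv2.contourArea)
e=cv2.minEnclosingCircle(c);print(e,plane("scene",e[0],.174))
print(plane("scene",(59+209/3,74+231/3),.174))
# before, on bench
im=cv2.imread("pics/scene0.png")
print(plane("scene",((110+175/5),165+208/5),.035), plane("scene",((110+133/5),165+60/5),.116))
```

```text
((127.0815200805664, 146.1086883544922), 30.000404357910156) [ 0.50274316 -0.30063227  0.174     ]
[ 0.52081322 -0.28856155  0.174     ]
[ 0.52291247 -0.28729356  0.035     ] [ 0.52636912 -0.28432753  0.116     ]
```

Emit:
play_rows --pt "0.9 1.0 0 -0.5 0" --pt "0.9 2.5 0.35 0 0" --pt "0.9 2.8 0.35 0 0" --pt "0.9 2.8 0.35 0 0" --pt "0.9 2.8 0.35 0 0" --pt "0.9 2.8 0.35 0 0" --pt "0.9 2.8 0.35 0 0" --pt "0.9 2.8 0.35 0 0" --pt "0.9 2.8 0.35 0 0" --pt "0.9 2.8 0.35 0 0" --pt "0.9 2.8 0.35 0 0" --pt "0.9 2.8 0.35 0 0" --pt "0.9 2.8 0.35 0 0" --pt "0.9 1.5 0.3 0 0" --pt "0.9 0.7 0 0 0" --pt "0.9 0 0 0 0" --pt "0.9 0 0 0 0"

```text
time: 11.02
position: [0.5687, 0.0758, 0.2357]
tool_rot: [2.223, 2.219, -0.0]
ft_force: [-0.3, -0.8, -3.3]
grip_width: 0.269
```

```bash
python3 look.py d 0.565 0.05 0.14 130
```

```text
[0.56872158 0.07576835 0.23567993] [ 2.22328436e+00  2.21899586e+00 -3.95999248e-04]
top 183 154 3
scene 230 125 3
```

View pics/d.png

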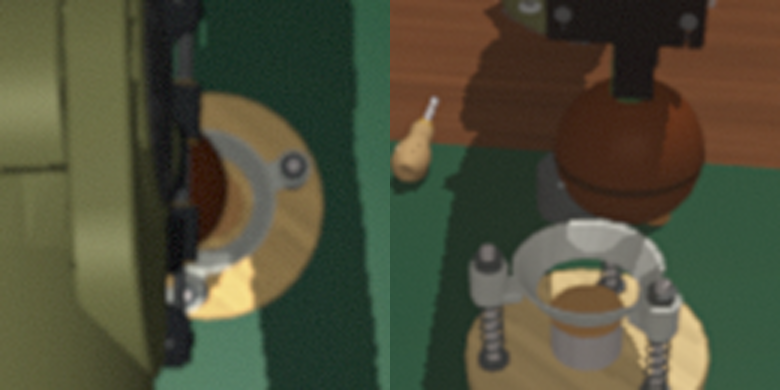

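Emit:
play_rows --pt "0.9 -1.3 -0.15 0 0" --pt "0.9 -1.3 -0.15 0 0" --pt "0.9 0 0 0 0" --pt "0.9 0 0 1 0" --pt "0.9 0 0 2 0" --pt "0.9 0 0 2 0" --pt "0.9 0 0 1 0" --pt "0.9 0 0 0 0" --pt "0.9 0 0 0 0"

```text
time: 12.25
position: [0.5663, 0.0515, 0.1762]
tool_rot: [2.221, 2.221, 0.002]
ft_force: [-0.2, -1.0, -2.8]
grip_width: 0.266
```

```bash
python3 look.py e 0.565 0.05 0.1 130
python3 - <<'E'
from h import *
for X in [(.5655,.0495,.112),(.5655,.0495,.088)]: print((proj("scene",X)-[230,125])*3+[390,0])
E
```

```text
[0.56626524 0.05145412 0.17623484] [2.22078438e+00 2.22118959e+00 1.69368095e-03]
top 184 155 3
scene 230 142 3
[584.43037907 234.26270485]
[584.12113399 263.82087703]
```

View pics/e.png

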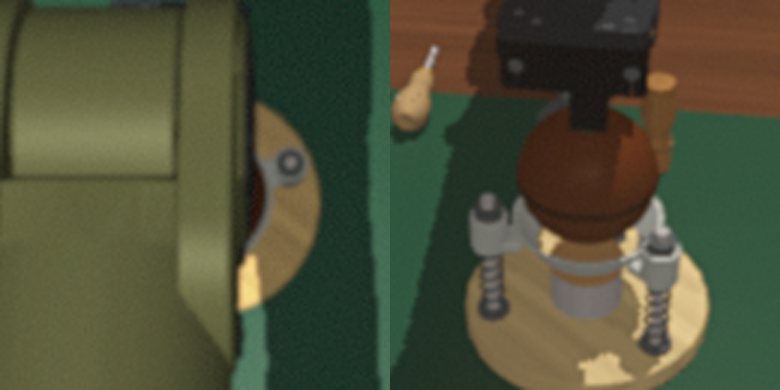

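Emit:
play_rows --pt "0.9 -0.1 0 0.8 0" --pt "0.9 0 0 0.6 0" --pt "0.9 0 0 0.3 0" --pt "0.9 0 0 0.2 0" --pt "0.9 0 0 0 0" --pt "0.9 0 0 0 0"

```text
time: 13.1
position: [0.5658, 0.0503, 0.1567]
tool_rot: [2.221, 2.221, 0.0]
ft_force: [0.2, 0.4, -2.4]
grip_width: 0.268
```

Emit:
play_rows --pt "0.9 0 0 0.15 0" --pt "0.9 0 0 0.1 0" --pt "0.9 0 0 0 0" --pt "0.9 0 0 0 0"

```text
time: 13.6
position: [0.5661, 0.0509, 0.1546]
tool_rot: [-2.221, -2.222, -0.002]
ft_force: [-1.9, 1.7, 3.9]
grip_width: 0.265
```

Emit:
play_rows --pt "0.9 0 0 -0.05 0" --pt "0.7 0 0 0 0" --pt "0.5 0 0 0 0" --pt "0.2 0 0 0 0" --pt "0.0 0 0 0 0" --pt "0 0 0 -0.5 0" --pt "0 0 0 -2 0" --pt "0 0 0 -3 0" --pt "0 0 0 -3 0" --pt "0 1 -0.3 -1 0" --pt "0 2 -0.5 0 0" --pt "0 3 -0.8 0 0" --pt "0 3 -0.8 0 0" --pt "0 3 -0.8 0 0" --pt "0 3 -0.8 0 0" --pt "0 3 -0.8 0 0" --pt "0 3 -0.8 0 0" --pt "0 0 0 0 0"

```text
time: 15.85
position: [0.5074, 0.2641, 0.2483]
tool_rot: [-2.213, -2.227, 0.002]
ft_force: [-0.1, -0.0, -0.9]
grip_width: 1.002
```

```bash
python3 look.py f 0.565 0.05 0.1 130
```

```text
[0.50742448 0.26414463 0.2483035 ] [-2.21324605 -2.22748631  0.00234902]
top 184 155 3
scene 230 142 3
```

View pics/f.png

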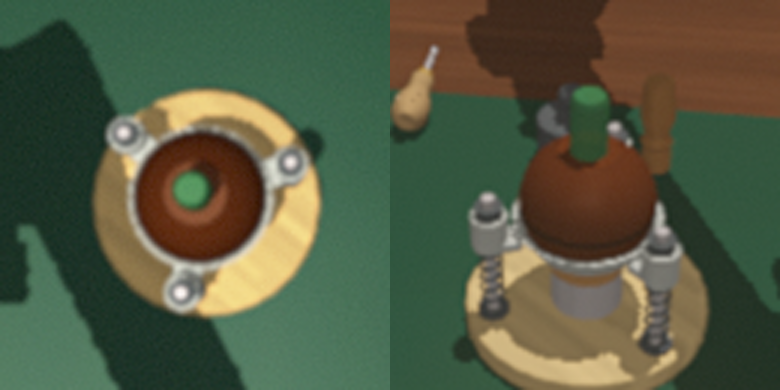

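Run:
```python
from h import *
np.set_printoptions(precision=4,suppress=True)
im=cv2.imread("pics/f_top.png");h=cv2.cvtColor(im,cv2.COLOR_BGR2HSV)
def fit(m,x,y,w,hh):
    k=np.zeros(m.shape,np.uint8);k[y:y+hh,x:x+w]=m[y:y+hh,x:x+w]*255
    cs,_=cv2.findContours(k,cv2.RETR_EXTERNAL,cv2.CHAIN_APPROX_NONE);c=max(cs,key=cv2.contourArea)
    return cv2.minEnclosingCircle(c),cv2.contourArea(c),cv2.fitEllipse(c)
print(h[218,247])
n=fit((h[:,:,0]>45)&(h[:,:,0]<80)&(h[:,:,2]>105)&(h[:,:,1]>80),238,208,20,20);print("neck",n,plane("top",n[0][0],.18))
b=fit((h[:,:,0]<13)&(h[:,:,1]>130)&(h[:,:,2]<150),226,196,50,50);print("ball",b,plane("top",b[0][0],.099))
cr=lambda u,v,k,x,y:((u+.5)/k-.5+x,(v+.5)/k-.5+y)
print("tri top neck",tri(cr(191,190,3,184,155),cr(590-390,97,3,230,142)))
print(plane("scene",cr(200,97,3,230,142),.18),plane("scene",cr(588-390,198,3,230,142),.099))
s=proj("top",[.5655,.0495,.18]);print(s,proj("top",[.5655,.0495,.099]))
```

```text
[ 63 106 154]
neck (((247.0, 217.8333282470703), 5.540353298187256), 81.0, ((246.9732666015625, 217.86785888671875), (10.26485538482666, 10.274723052978516), 61.65080642700195)) [0.5661 0.0497 0.18  ]
ball (((250.17149353027344, 220.12396240234375), 20.81220245361328), 1289.0, ((250.09791564941406, 220.1567840576172), (40.27268981933594, 40.774105072021484), 50.54383087158203)) [0.566  0.0489 0.099 ]
tri top neck (array([0.5658, 0.0505, 0.1778]), [np.float64(0.0012382253850746038), np.float64(0.0012382253850746047)])
[0.5688 0.0521 0.18  ] [0.5628 0.0509 0.099 ]
[247.1016 218.1949] [249.8849 220.3529]
```

Emit:
play_rows --pt "0 2 -0.6 0 0" --pt "0 2.5 -0.7 1 0" --pt "0 2.5 -0.7 2.5 0" --pt "0 2 -0.6 3 0" --pt "0 1 -0.3 3 0" --pt "0 0 0 3 0" --pt "0 0 0 3 0" --pt "0 0 0 1 0" --pt "0 0 0 0 0" --pt "0 0 0 0 0"

```text
time: 17.2
position: [0.4816, 0.361, 0.086]
tool_rot: [-2.222, -2.221, -0.004]
ft_force: [0.5, 0.5, -0.0]
grip_width: 1.0
```

```bash
python3 look.py g 0.478 0.36 0.06 130;  python3 - <<'E'
from h import *
p=ctrl.get_state()["position"]
for n,o in(("top",0),("scene",390)):
  for X in ((0,0,-.008),(.0435,0,-.008),(-.0435,0,-.008)): print(n,proj(n,p+X))
E
```

```text
[0.48158011 0.36097656 0.08601516] [-2.22174019 -2.22111399 -0.00391982]
top 34 195 3
scene 386 144 3
top [ 95.50417081 259.55468726]
top [ 96.49766295 237.99492764]
top [ 94.50403678 281.25858264]
scene [454.22192004 203.51371669]
scene [458.5923219  217.33707644]
scene [450.2105486  190.82595198]
```

View pics/g.png

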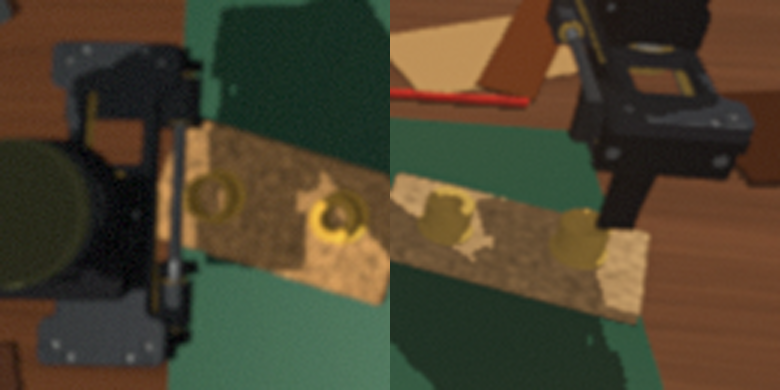

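Emit:
play_rows --pt "0 0.26 -0.3 1 0" --pt "0 0 0 2 0" --pt "0 0 0 2 0" --pt "0 0 0 0.7 0" --pt "0 0 0 0 0" --pt "0 0 0 0 0"

```text
time: 18.05
position: [0.4783, 0.3631, 0.028]
tool_rot: [2.222, 2.221, 0.002]
ft_force: [0.6, -0.6, -0.4]
grip_width: 0.999
```

Emit:
play_rows --pt "0 0 0 0.1 0" --pt "0.4 0 0 0 0" --pt "0.7 0 0 0 0" --pt "0.9 0 0 0 0" --pt "0.9 0 0 0 0" --pt "0.9 0 0 0 0" --pt "0.9 0 0 0 0" --pt "0.9 0 0 0 0" --force 30

```text
time: 19.05
position: [0.4777, 0.3629, 0.0266]
tool_rot: [-2.221, -2.221, -0.0]
ft_force: [-0.6, 0.5, 0.5]
grip_width: 0.376
```

```bash
python3 look.py i 0.478 0.36 0.06 130
```

```text
[0.47771941 0.36289096 0.02657047] [-2.22138778e+00 -2.22149440e+00 -8.62283316e-05]
top 34 195 3
scene 386 144 3
```

View pics/i.png

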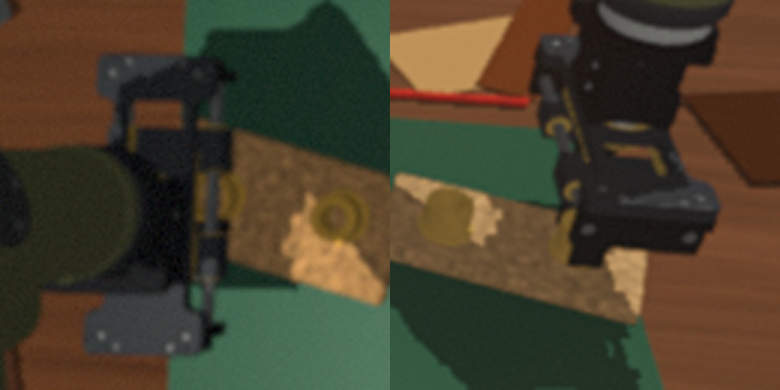

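Emit:
play_rows --pt "0.9 0 0 -1 0" --pt "0.9 0 0 -2.5 0" --pt "0.9 0 0 -3 0" --pt "0.9 0 0 -3 0" --pt "0.9 0 0 -3 0" --pt "0.9 0 0 -3 0" --pt "0.9 -1 0.3 -3 0" --pt "0.9 -2 0.6 -2 0" --pt "0.9 -3 0.8 -0.5 0" --pt "0.9 -3 0.8 0 0" --pt "0.9 -3 0.8 0 0" --pt "0.9 -3 0.8 0 0" --pt "0.9 -3 0.8 0 0" --pt "0.9 -3 0.8 0 0" --pt "0.9 -3 0.8 0 0" --pt "0.9 0 0 0 0" --pt "0.9 0 0 0 0"

```text
time: 21.28
position: [0.5424, 0.1229, 0.2365]
tool_rot: [-2.221, -2.22, -0.0]
ft_force: [0.7, 0.3, -1.2]
grip_width: 0.371
```

```bash
python3 look.py j 0.54 0.12 0.18 130
```

```text
[0.54238063 0.12289711 0.23653646] [-2.22127829e+00 -2.22039651e+00 -2.18105677e-04]
top 142 166 3
scene 270 102 3
```

View pics/j.png

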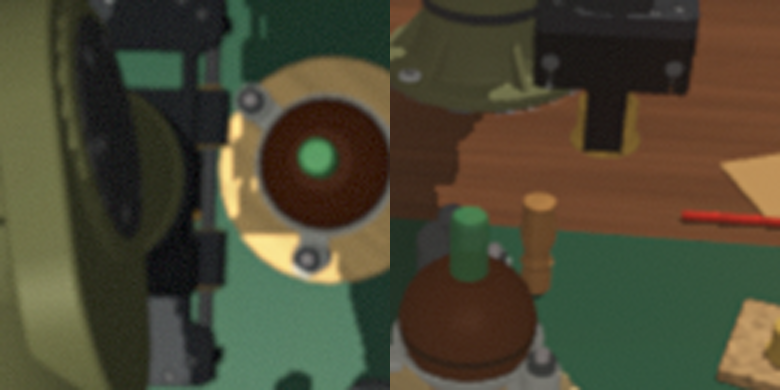

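Emit:
play_rows --pt "0.9 -1.5 0.5 0 0" --pt "0.9 -2.3 0.8 0 0" --pt "0.9 -2 0.6 0 0" --pt "0.9 -1.5 0.46 0.5 0" --pt "0.9 0 0 1.0 0" --pt "0.9 0 0 0.5 0" --pt "0.9 0 0 0 0" --pt "0.9 0 0 0 0"

```text
time: 22.38
position: [0.5663, 0.0507, 0.2167]
tool_rot: [-2.22, -2.223, -0.001]
ft_force: [0.1, 0.8, -0.6]
grip_width: 0.376
```

```bash
python3 look.py k 0.566 0.05 0.18 80
```

```text
[0.5663327  0.05068099 0.216658  ] [-2.21999728e+00 -2.22283580e+00 -5.00040388e-04]
top 206 177 5
scene 255 133 5
```

View pics/k.png

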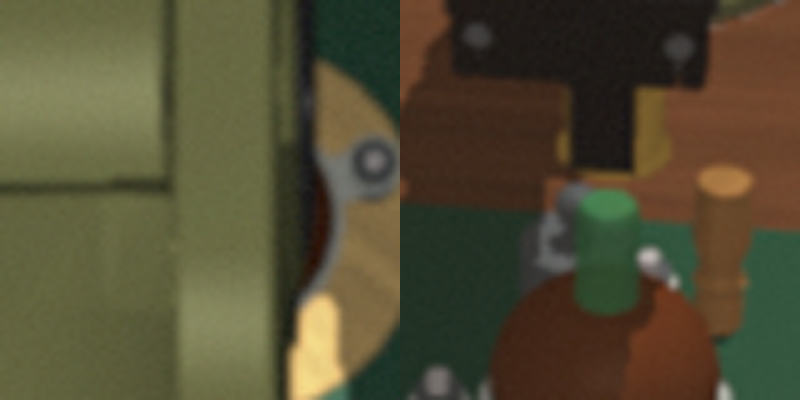

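Emit:
play_rows --pt "0.9 -0.12 0 0 0" --pt "0.9 0 0 0.8 0" --pt "0.9 0 0 0.8 0" --pt "0.9 0 0 0.5 0" --pt "0.9 0 0 0.4 0" --pt "0.9 0 0 0 0" --pt "0.9 0 0 0 0"

```text
time: 23.35
position: [0.5665, 0.0487, 0.1918]
tool_rot: [2.221, 2.221, 0.001]
ft_force: [-0.2, 0.3, -0.1]
grip_width: 0.37
```

```bash
python3 look.py l 0.566 0.05 0.18 80
```

```text
[0.566472   0.04867303 0.19175987] [2.22129947e+00 2.22131163e+00 5.42132369e-04]
top 206 177 5
scene 255 133 5
```

View pics/l.png

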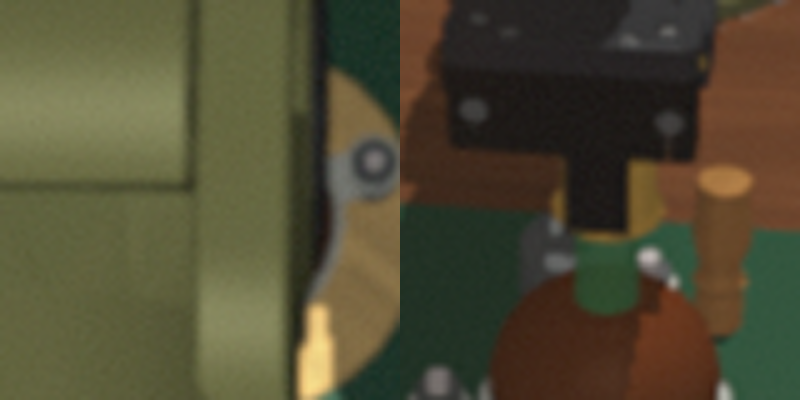

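Emit:
play_rows --pt "0.9 0 0 0.5 0" --pt "0.9 0 0 0.5 0" --pt "0.9 0 0 0.5 0" --pt "0.9 0 0 0.4 0" --pt "0.9 0 0 0 0" --pt "0.9 0 0 0 0"

```text
time: 24.2
position: [0.5664, 0.0487, 0.1727]
tool_rot: [2.221, 2.221, 0.0]
ft_force: [0.7, 0.1, -0.0]
grip_width: 0.375
```

Emit:
play_rows --pt "0.9 0 0 0.5 0" --pt "0.9 0 0 0.5 0" --pt "0.9 0 0 0.4 0" --pt "0.9 0 0 0.1 0" --pt "0.9 0 0 0 0" --pt "0.9 0 0 0 0" --force 50

```text
time: 24.95
position: [0.5665, 0.0487, 0.1577]
tool_rot: [2.221, 2.221, 0.001]
ft_force: [-0.1, -0.6, -0.4]
grip_width: 0.371
```

```bash
python3 look.py m 0.566 0.05 0.14 80
```

```text
[0.56645731 0.04870899 0.15774665] [2.22127810e+00 2.22137542e+00 5.47507110e-04]
top 208 179 5
scene 255 151 5
```

View pics/m.png

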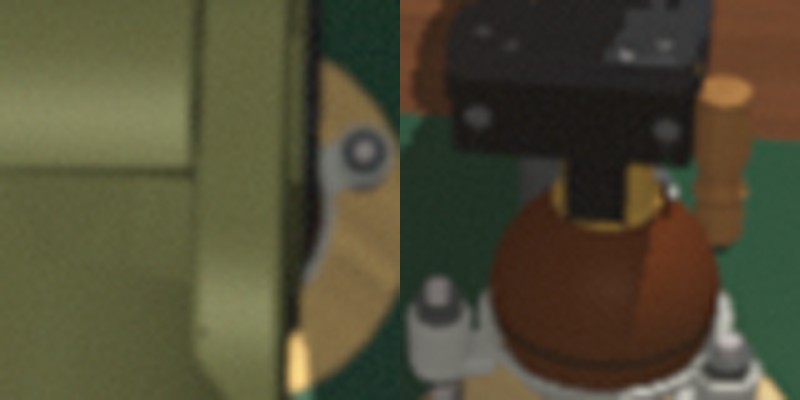

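Emit:
play_rows --pt "0.9 0 0 0.2 0" --pt "0.9 0 0 0.2 0" --pt "0.9 0 0 0.2 0" --pt "0.9 0 0 0 0" --pt "0.9 0 0 0 0" --force 60

```text
time: 25.68
position: [0.5664, 0.0487, 0.1519]
tool_rot: [2.221, 2.221, 0.001]
ft_force: [-1.3, -0.7, 4.6]
grip_width: 0.369
```

Emit:
play_rows --pt "0.9 0 0 0.2 0" --pt "0.9 0 0 0.2 0" --pt "0.9 0 0 0.2 0" --pt "0.9 0 0 0.1 0" --pt "0.9 0 0 0 0" --pt "0.9 0 0 0 0"

```text
time: 26.42
position: [0.5665, 0.0487, 0.1455]
tool_rot: [-2.221, -2.221, -0.001]
ft_force: [-2.1, 0.3, 8.3]
grip_width: 0.369
```

Emit:
play_rows --pt "0.9 0 0 0.15 0" --pt "0.9 0 0 0.1 0" --pt "0.9 0 0 0.05 0" --pt "0.9 0 0 0 0" --pt "0.9 0 0 0 0"

```text
time: 27.05
position: [0.5665, 0.0487, 0.1428]
tool_rot: [-2.221, -2.221, -0.001]
ft_force: [-4.0, 0.2, 11.0]
grip_width: 0.366
```

Emit:
play_rows --pt "0.9 0 -0.08 0.05 0" --pt "0.9 0 0 0.05 0" --pt "0.9 0 0 0 0" --pt "0.9 0 0 0 0"

```text
time: 27.55
position: [0.5664, 0.0487, 0.1422]
tool_rot: [2.221, 2.221, 0.003]
ft_force: [-3.2, -0.5, 12.0]
grip_width: 0.37
```

Emit:
play_rows --pt "0.9 0 -0.05 0.1 0" --pt "0.9 0 0 0 0" --pt "0.9 0 0 0 0" --pt "0.9 0 0 0 0"

```text
time: 28.05
position: [0.5663, 0.0486, 0.1421]
tool_rot: [2.221, 2.221, 0.004]
ft_force: [-3.6, -0.0, 16.5]
grip_width: 0.367
```

```bash
python3 look.py n 0.566 0.05 0.1 80; python3 -c "
from h import *
for i in range(3): optics.get_image('top'); print(ctrl.get_state()['ft_force'])"
```

```text
[0.56630925 0.04860073 0.14213207] [2.22077509 2.22051545 0.00443222]
top 209 180 5
scene 254 168 5
[-3.35575843 -0.22488858 16.63527421]
[-3.1996844  -0.88177774 15.55312895]
[-3.64147506 -0.10469873 15.69326823]
```

View pics/n.png

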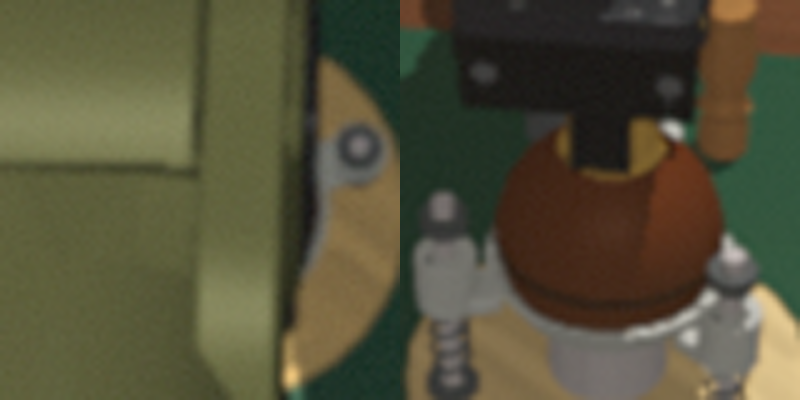

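Emit:
play_rows --pt "0.9 0 -0.05 0.06 0" --pt "0.9 0 0 0 0" --pt "0.9 0 0 0 0" --pt "0.9 0 0 0 0" --pt "0.9 0 0 0 0" --pt "0.9 0 0 0 0" --pt "0.9 0 0 0 0"

```text
time: 29.18
position: [0.5663, 0.0486, 0.1421]
tool_rot: [2.22, 2.22, 0.006]
ft_force: [-3.6, 0.1, 18.8]
grip_width: 0.366
```

```bash
python3 look.py p 0.566 0.05 0.1 130; python3 -c "
from h import *
for i in range(5): optics.get_image('top'); s=ctrl.get_state();print(s['ft_force'],s['position'],s['grip_width'],s['time'])"
```

```text
[0.56628528 0.04858765 0.14212787] [2.220411   2.22007459 0.0058479 ]
top 184 155 3
scene 229 143 3
[-3.56334176 -1.39712251 18.15422797] [0.56627315 0.04856396 0.14211303] 0.36211209416719226 29.325
[-3.53986492 -0.71503738 18.73020317] [0.56626252 0.04858916 0.14210883] 0.3701694215994731 29.375
[-3.56373315 -0.44835354 17.95352025] [0.56628091 0.04856716 0.14213114] 0.36964474423878335 29.425
[-4.03022331 -0.28494946 17.99748923] [0.56626848 0.04860209 0.14211291] 0.371795978742265 29.475
[-4.00160906 -0.32707657 17.79953218] [0.56628903 0.04855666 0.14211672] 0.37199755227555575 29.525
```

View pics/p_scene.png

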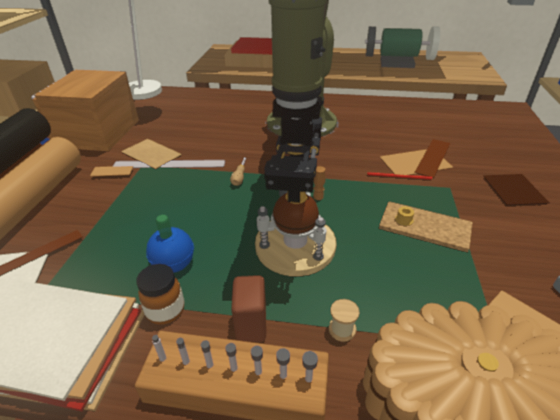

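The scene picture shows the flask at (295,215) in the lowered ring. The collar is gripped on its shoulder, the other collar is still on the board at (405,215), and the rest is undisturbed.

```bash
python3 -c "
from bench import ticket
print(ticket.close_job())"
```

```text
the job is handed in; nothing more can be done
None
```

The flask is standing in the sprung ring and the wide-bore collar is down on its shoulder. I handed the job in at about 29.5 s with the arm still gripping the collar and pressing straight down.

- **Order of work:** I carried the flask upright by its neck, set it in the ring and let go. I then slid the collar down over the neck with almost no force and pressed.
- **Flask in the ring:** after release, the two views put it upright and within about 1 mm of the cradle's axis.
- **Pad contact:** the tool stopped at z = 0.1421 m after about 12 mm of ring travel. The last 1.6 mm of commanded push only raised the force, which means the foot was hard on the pad. I could not see the foot itself, so this rests on travel and force.
- **Final press:** the force held steady at about 18 to 19 N at the last readings.
- **Rest of the bench:** the last scene picture shows the narrow collar on its board and the other things in their places.

Two things disagreed slightly. About 3.5 to 4 N of sideways force along x stayed on the collar during the press, and small corrections did not remove it. The two cameras also differed by 2 to 5 mm in places, and I settled that by averaging and comparing the parts directly in the picture.

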